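Press the covered test button of the bench tester with the meter

TASK

Two bench testers stand side by side, each with a sliding dust cover over its push button. On the one with the round meter, slide the dust cover fully aside, press the button under it all the way down for a moment and let go, then slide the cover fully shut again. Leave the cover of the other tester, the one with two terminal posts, shut.

Things in the scene. Friction and masses are not known exactly. Their poses are not given: they have to be found in the camera images.
- meter_tester_tab_top (a point): Top centre of the upright metal grip tab on the dust cover of the tester with the meter: 12 mm thick (x), 34 mm wide (y), 26 mm above the cover plate (50 x 58 mm, 4 mm thick), top 97 mm above the bench. Its z is up, its x the way the cover slides open, away from the robot. The fixed grey tester is 180 x 80 x 55 mm; its round meter, 42 mm wide, is on top at the far end, 72 mm above the bench.
- meter_tester_cover (a joint): How far that cover is slid open, in m: 0 fully shut over the button, 0.055 fully open at its stop (button wholly clear from 0.038). It slides level along the tab's +x with about 1.5 N of friction, stays where it is left, and may start up to 5 mm open. It runs between two dark rails, 61 mm apart inside (51 mm between their lips), tops 73 mm above the bench.
- meter_tester_button_top (a point): Centre of the top of the round black push button, 26 mm across, under that cover: straight below the tab when the cover is shut, top 65 mm above the bench at rest, 2 mm under the cover plate; axes as for the tab. It is pressed straight down. With the cover fully open, the cover plate's edge is 30 mm along +x from the button's centre.
- meter_tester_button (a joint): How far that button is pressed down, in m: 0 at rest, 0.006 fully down. A spring pushes it back up: 2 N at the start of the press, 5 N fully down. Mind the surroundings: the drawer cabinet to the left of the testers is 216 mm tall (x 0.27 to 0.56, y -0.15 to 0.17), the cable stripper in front of them 248 mm (x up to 0.37, y -0.52 to -0.28).
- plain_tester_cover (a joint): How far the other tester's cover is open, in m: 0 shut, 0.055 open. That tester is the same grey box with the same cover, tab and rails, beside the first, to its left or right (about 140 mm apart) and facing the same way within 15 degrees, but with two small black terminal posts at its far end in place of the meter. Its cover stays shut.

How it is judged:
By the outcome, as a careful person would: the job done as asked, in the order asked, and still so for the second after the job is handed in, with the robot touching nothing.
It also fails if it takes over 56 s, if anything falls off the work surface, if the arm or the gripper's body presses on something with over 40 N, if the wrist force passes 120 N, or if a joint passes its speed limit or range.

ROBOT

A 7-joint arm with a two-finger parallel gripper is mounted at the origin on a cart in front of the work surface, level with it; the furniture and walls round the work are solid. World frame = base frame: x ahead of the robot, y to its left, z up, the work surface at z = 0. Lengths are in m, angles in rad, forces in N, time in s.
With the tool pointing down it reaches from about 0.4 to 0.85 m from the base axis. Payload 10.4 kg.
Tool frame: the origin (TCP) lies between the finger pads; the fingertips stand tcp_to_tips ahead of it and the grasp point (between the pads) lies 8 mm behind it (tcp_to_tips is the distance from the TCP to the fingertips, in m); z points along the fingers, y is the line along which they close (so a half turn about z gives the same grasp; the last joint's range is limited). The gripper opens to 85 mm and grips with 20 to 120 N. Pads are 22 mm wide; open, the fingers measure 114 mm over their backs; the gripper's body (76 mm by 85 mm) begins 54 mm behind the grasp point. The pads swing forward as they close: fully open they stand 13 mm farther back than shut.
Start: joints at [-1.248, 0.332, -0.065, 1.46, 0.022, 1.35, -0.088], TCP at [0.212, 0.588, 0.242] pointing down, gripper open.
Joint ranges: [-2.6, 2.6], [-0.5, 2.12], [-1.47, 1.34], [0.16, 2.42], [-1.27, 4.41], [0.06, 2.06], [-2.6, 2.6]. Speed limits (rad/s): [2.22, 2.22, 2.79, 2.79, 3.14, 3.14, 3.14].

INTERFACE

Orientations are given as a unit quaternion [x, y, z, w].
In Python, from workcell import * gives the robot as it stands.
- The arm moves only by the tool apply_moves, never from a script. Its argument "rows" is a list of rows, each an object of numbers: "x", "y", "z": the shift along the tool's x, y, z in mm; "ax", "ay", "az": the turn, a rotation vector about the tool's x, y, z in degrees; "gripper": the closure, from 0 (fully open) to 1 (shut). A call has 1 to 5 rows; each row shifts and turns the commanded pose from where the row before left it, along the tool's axes as they then stand; what a row does not reach is not made up. A row lasts 1/12 s, in which the tool goes at most 41.7 mm and 7.16 degrees, less where a joint would pass 70% of its speed; a pose out of reach is approached as far as the arm can. A call with a gripper value outside its range is refused whole. The fingers move at their own pace and stop on an object; "newtons" is the grip in N (left out, the last holds). Time passes only in rows, so rows that do not move let the fingers close. It gives the time, the measured TCP pose, the force, the opening and the grip force at its end, in the units of the state.
- get_obs(): the state, without advancing time (a new reading comes with each control period).
- camera(name): name is "side" or "top"; returns a dict with "color" (420x560x3 uint8, red, green, blue), "fov_y" (degrees; the focal length in pixels is half the picture's height over the tangent of half this angle, whatever the lens; pixels are square), "cx", "cy" (the principal point, pixels), "k1" (the pictures are not rectified: a ray, as slopes to the right and down, at radius r is drawn at 1 + k1 r^2 times it, then the intrinsics apply), "rvec" (rotation vector, rad) and "tvec" (3), from world to camera coordinates, as OpenCV has them. Camera axes: x right, y down, z forward; pixel columns grow to the right and rows downward; lengths in m; the calibration is good to about 2 mm. A picture is of the moment at which its call begins. There is no depth.
- hand_in(): hands the job in; it is judged then, once.
The state is a dict: "clock": time; "joint_pos": joint angles; "joint_velocities": joint speeds; "tau": joint torques, N m; "position": TCP position; "ee_rot": TCP orientation; "ft_force": force on the tool from outside, world axes, zero at the start; "torque": the same for the moment, N m; "grip_width": opening from 0.0 (shut) to 1.0 (fully open); "grasp_force": force on a finger pad.
Only numpy, scipy, OpenCV 4.12 (cv2) and the standard library are available. Lean on these libraries where they do the work, as an engineer would, in place of code of your own. Each camera call takes 0.05 s, during which the arm holds its last target. There are 200 camera calls.

## Working session

There is one attempt and no reset: what is moved stays moved. The work goes in short steps, Python scripts to look and compute and a tool call to move; the robot and the scene stay as the last step left them, time stands still between calls to the robot, and variables do not carry over. Pictures are saved under pics/ and viewed, at most 10 in all, crops included, and the job is handed in when it is done.

Besides the shell and the picture viewer there is one more tool, called after ">>>" by a JSON object that holds its "fn" and its "kwargs", one argument or row to a line. apply_moves: Moves the arm, as the interface text tells. Its arguments: {"type":"object","properties":{"rows":{"type":"array","items":{"type":"object","properties":{"x":{"type":"number"},"y":{"type":"number"},"z":{"type":"number"},"ax":{"type":"number"},"ay":{"type":"number"},"az":{"type":"number"},"gripper":{"type":"number"}}}},"newtons":{"type":"number"}},"required":["rows"]}

```bash
mkdir -p pics; cat > h.py <<'E'
from workcell import *
import numpy as np, cv2
from scipy.spatial.transform import Rotation as R
def snap(n,f,crop=None,s=1):
    c=camera(n); im=c["color"][...,::-1]
    if crop: a,b,w,h=crop; im=im[b:b+h,a:a+w]
    if s!=1: im=cv2.resize(im,None,fx=s,fy=s,interpolation=cv2.INTER_CUBIC)
    cv2.imwrite("pics/"+f,im); return c
def cal(c):
    h=c["color"].shape[0]; f=h/2/np.tan(np.radians(c["fov_y"])/2)
    return np.array([[f,0,c["cx"]],[0,f,c["cy"]],[0,0,1.]]),np.array([c["k1"],0,0,0.])
def ray(c,uv,z):
    K,d=cal(c); p=cv2.undistortPointsIter(np.array([[uv]],float),K,d,None,None,(3,100,1e-12))[0,0]
    M=cv2.Rodrigues(np.array(c["rvec"],float))[0]; t=np.array(c["tvec"],float)
    o=-M.T@t; v=M.T@np.array([p[0],p[1],1]); return o+v*(z-o[2])/v[2]
def proj(c,P):
    K,d=cal(c); return cv2.projectPoints(np.array(P,float).reshape(-1,3),np.array(c["rvec"],float),np.array(c["tvec"],float),K,d)[0][:,0]
E
python3 - <<'E'
from h import *
import json
for n in("top","side"):
    c=snap(n,n+"0.png"); print({k:v for k,v in c.items() if k!="color"}, -cv2.Rodrigues(np.array(c["rvec"],float))[0].T@np.array(c["tvec"]))
print(get_obs()); 
try: print(tcp_to_tips)
except Exception as e: print(e)
E
```

```text
{'fov_y': 46.479591796117795, 'cx': 272.0926498978336, 'cy': 210.83514171224587, 'k1': -0.15875157322019498, 'rvec': array([ 2.10410489, -2.15719216,  0.16332861]), 'tvec': array([-0.3131978 ,  0.53788036,  0.89200062])} [ 0.37726955 -0.33488876  0.96363398]
{'fov_y': 50.829967213761485, 'cx': 272.05964088455903, 'cy': 206.99166652208916, 'k1': -0.09883685752269707, 'rvec': array([ 2.15223464, -0.20040675,  0.11939679]), 'tvec': array([-0.56435398, -0.02536367,  1.10927292])} [ 0.37168749 -1.0257132   0.59948811]
{'clock': 0.1, 'joint_pos': array([-1.24759166,  0.33282696, -0.06473646,  1.46080935,  0.02161419,
        1.34987503, -0.08850642]), 'joint_velocities': array([ 0.00106438,  0.00084929, -0.00105878, -0.00259983,  0.00151688,
       -0.00119665, -0.00014862]), 'tau': array([ 1.43445784e-03, -6.26738977e+01,  4.92781238e-02, -3.92431068e+01,
        1.63814082e-02,  6.84077677e-03, -4.13120051e-05]), 'position': array([0.21173093, 0.58773122, 0.24160706]), 'ee_rot': array([ 1.72017781e-01,  9.85093655e-01, -6.06174011e-04, -7.84860369e-05]), 'ft_force': array([0.68244544, 0.46693543, 0.12234022]), 'torque': array([-0.01379306,  0.08062429,  0.03138004]), 'grasp_force': 0.0, 'grip_width': 1.0037222601413271}
0.011
```

View pics/top0.png

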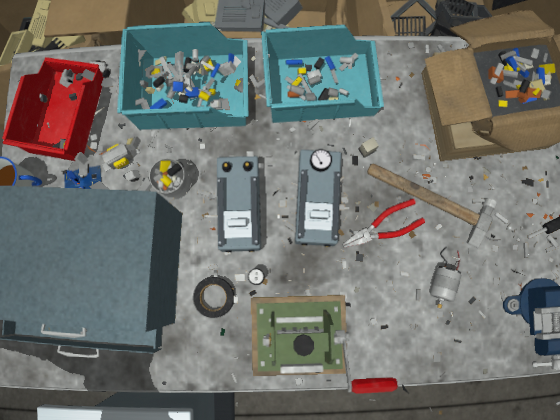

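View pics/side0.png

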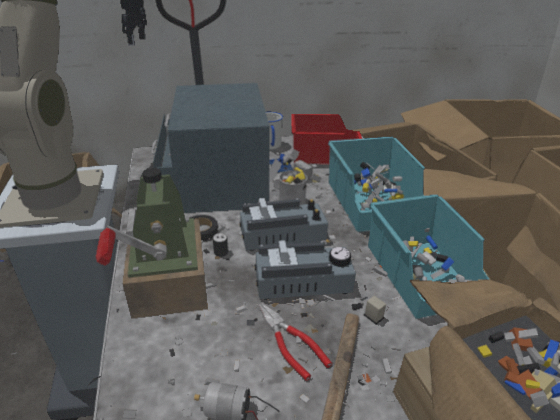

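The meter tester is on the right in the top view (meter at 320,160, tab around 320,213). The plain tester is on the left, with posts at 228/248,166.

```bash
python3 - <<'E'
from h import *
snap("top","top1.png",(205,140,150,115),5)
snap("side","side1.png",(225,185,140,120),5)
E
```

```text
(no output)
```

View pics/top1.png

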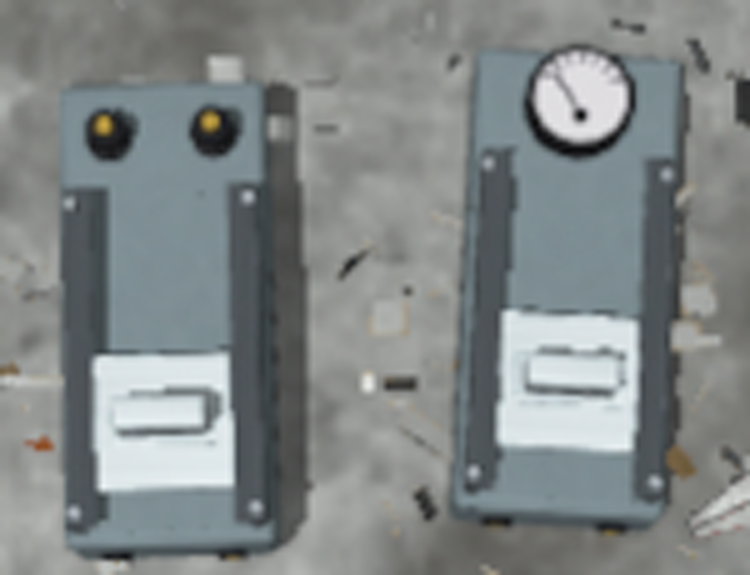

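View pics/side1.png

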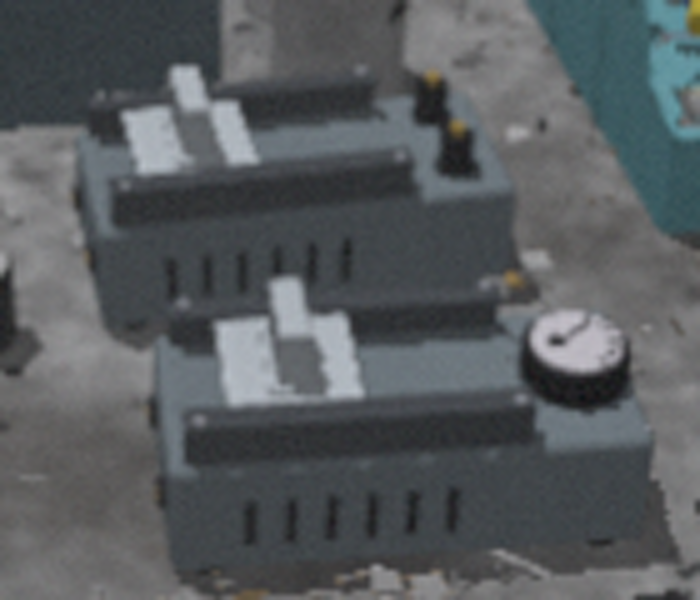

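```bash
cat > m.py <<'E'
from h import *
T=camera("top"); S=camera("side")
t=lambda u,v:(205+(u+.5)/5-.5,140+(v+.5)/5-.5); s=lambda u,v:(225+(u+.5)/5-.5,185+(v+.5)/5-.5)
print("tab corners top cam",[ray(T,t(*p),.097)[:2].round(4) for p in((527,352),(617,356),(613,392),(523,388))])
print("centre",ray(T,t(570,372),.097))
print("side centre",ray(S,s(290,306),.097),[ray(S,s(*p),.097)[:2].round(4) for p in((270,283),(298,278),(312,333),(280,337))])
scr=[ray(T,t(*p),.073)[:2] for p in((488,162),(473,472),(667,174),(655,484))]
print("screws",np.round(scr,4)); 
for a,b in((0,1),(2,3)): d=scr[a]-scr[b]; print("yaw",np.degrees(np.arctan2(d[1],d[0])))
print("meter",ray(T,t(580,98),.072),ray(S,s(577,340),.072))
print("cover corners",[ray(T,t(*p),.071)[:2].round(4) for p in((503,311),(640,316),(635,450),(497,446))])
print("body near top edge", [ray(T,t(*p),.055)[:2].round(4) for p in((452,515),(665,525),(478,50),(685,62))])
print("plain tab",ray(T,t(160,412),.097), "plain screws",[ray(T,t(*p),.073)[:2].round(4) for p in((70,203),(74,513),(248,197),(257,508))])
E
python3 m.py
```

```text
tab corners top cam [array([ 0.5206, -0.3951]), array([ 0.5183, -0.4275]), array([ 0.5052, -0.4255]), array([ 0.5075, -0.3932])]
centre [ 0.51289355 -0.41031282  0.097     ]
side centre [ 0.51340197 -0.41478218  0.097     ] [array([ 0.509 , -0.4003]), array([ 0.5197, -0.3992]), array([ 0.5179, -0.4312]), array([ 0.5062, -0.4314])]
screws [[ 0.597  -0.3849]
 [ 0.4805 -0.3754]
 [ 0.5907 -0.4518]
 [ 0.4743 -0.442 ]]
yaw -4.655729260652296
yaw -4.820950306073554
meter [ 0.62120698 -0.42053565  0.072     ] [ 0.62198184 -0.42370319  0.072     ]
cover corners [array([ 0.5405, -0.3886]), array([ 0.5373, -0.4395]), array([ 0.4873, -0.4354]), array([ 0.4901, -0.3846])]
body near top edge [array([ 0.4667, -0.3679]), array([ 0.4608, -0.4473]), array([ 0.646 , -0.3836]), array([ 0.6393, -0.4634])]
plain tab [ 0.50218974 -0.26289468  0.097     ] plain screws [array([ 0.5855, -0.228 ]), array([ 0.469 , -0.2288]), array([ 0.5859, -0.2948]), array([ 0.4693, -0.296 ])]
```

>>> {"fn": "apply_moves", "kwargs": {
  "rows": [
    {"z": -40, "az": -5},
    {"z": -40, "az": -5},
    {"z": -10, "az": -5, "gripper": 1},
    {"y": -30, "x": -20},
    {"y": -33, "x": -25}
  ],
  "newtons": 40
}}

```text
invalid input at $.rows[0]: expected keys x, y, z, ax, ay, az, gripper
```

>>> {"fn": "apply_moves", "kwargs": {
  "rows": [
    {"x": 0, "y": 0, "z": -40, "ax": 0, "ay": 0, "az": -5, "gripper": 1},
    {"x": 0, "y": 0, "z": -40, "ax": 0, "ay": 0, "az": -5, "gripper": 1},
    {"x": 0, "y": 0, "z": -10, "ax": 0, "ay": 0, "az": -5, "gripper": 1},
    {"x": -20, "y": -30, "z": 0, "ax": 0, "ay": 0, "az": 0, "gripper": 1},
    {"x": -25, "y": -33, "z": 0, "ax": 0, "ay": 0, "az": 0, "gripper": 1}
  ],
  "newtons": 40
}}

```text
clock: 0.72
position: [0.2493, 0.5226, 0.3326]
ee_rot: [0.039, 0.999, 0.001, -0.0]
ft_force: [1.5, 0.5, 0.1]
grip_width: 0.302
grasp_force: 0.0
```

>>> {"fn": "apply_moves", "kwargs": {
  "rows": [
    {"x": -27, "y": -30, "z": 0, "ax": 0, "ay": 0, "az": 0, "gripper": 1},
    {"x": -27, "y": -30, "z": 0, "ax": 0, "ay": 0, "az": 0, "gripper": 1},
    {"x": -27, "y": -30, "z": 0, "ax": 0, "ay": 0, "az": 0, "gripper": 1},
    {"x": -27, "y": -30, "z": 0, "ax": 0, "ay": 0, "az": 0, "gripper": 1},
    {"x": -27, "y": -30, "z": 0, "ax": 0, "ay": 0, "az": 0, "gripper": 1}
  ]
}}

```text
clock: 1.13
position: [0.3742, 0.3588, 0.3325]
ee_rot: [0.042, 0.999, 0.0, 0.0]
ft_force: [1.4, 1.6, -0.1]
grip_width: 0.001
grasp_force: 0.0
```

>>> {"fn": "apply_moves", "kwargs": {
  "rows": [
    {"x": -27, "y": -30, "z": 0, "ax": 0, "ay": 0, "az": 0, "gripper": 1},
    {"x": -27, "y": -30, "z": 0, "ax": 0, "ay": 0, "az": 0, "gripper": 1},
    {"x": -27, "y": -30, "z": 0, "ax": 0, "ay": 0, "az": 0, "gripper": 1},
    {"x": -27, "y": -30, "z": 0, "ax": 0, "ay": 0, "az": 0, "gripper": 1},
    {"x": -20, "y": -35, "z": 0, "ax": 0, "ay": 0, "az": 0, "gripper": 1}
  ]
}}

```text
clock: 1.55
position: [0.4891, 0.194, 0.3322]
ee_rot: [0.042, 0.999, 0.0, 0.0]
ft_force: [-0.2, 1.0, -0.1]
grip_width: -0.004
grasp_force: 0.0
```

>>> {"fn": "apply_moves", "kwargs": {
  "rows": [
    {"x": 0, "y": -40, "z": 0, "ax": 0, "ay": 0, "az": 0, "gripper": 1},
    {"x": 0, "y": -40, "z": 0, "ax": 0, "ay": 0, "az": 0, "gripper": 1},
    {"x": 0, "y": -40, "z": 0, "ax": 0, "ay": 0, "az": 0, "gripper": 1},
    {"x": 0, "y": -40, "z": 0, "ax": 0, "ay": 0, "az": 0, "gripper": 1},
    {"x": 0, "y": -40, "z": 0, "ax": 0, "ay": 0, "az": 0, "gripper": 1}
  ]
}}

```text
clock: 1.97
position: [0.4705, -0.0058, 0.3324]
ee_rot: [0.042, 0.999, 0.0, 0.0]
ft_force: [1.1, -0.9, 0.8]
grip_width: -0.0
grasp_force: 0.0
```

>>> {"fn": "apply_moves", "kwargs": {
  "rows": [
    {"x": -5, "y": -40, "z": 0, "ax": 0, "ay": 0, "az": 0, "gripper": 1},
    {"x": -5, "y": -40, "z": 0, "ax": 0, "ay": 0, "az": 0, "gripper": 1},
    {"x": -5, "y": -40, "z": 0, "ax": 0, "ay": 0, "az": 0, "gripper": 1},
    {"x": -5, "y": -40, "z": 0, "ax": 0, "ay": 0, "az": 0, "gripper": 1},
    {"x": -5, "y": -40, "z": 0, "ax": 0, "ay": 0, "az": 0, "gripper": 1}
  ]
}}

```text
clock: 2.38
position: [0.4788, -0.2072, 0.3327]
ee_rot: [0.042, 0.999, 0.0, 0.001]
ft_force: [1.4, -0.0, 0.9]
grip_width: -0.001
grasp_force: 0.0
```

>>> {"fn": "apply_moves", "kwargs": {
  "rows": [
    {"x": -5, "y": -40, "z": 0, "ax": 0, "ay": 0, "az": 0, "gripper": 1},
    {"x": -5, "y": -40, "z": 0, "ax": 0, "ay": 0, "az": 0, "gripper": 1},
    {"x": -5, "y": -40, "z": 0, "ax": 0, "ay": 0, "az": 0, "gripper": 1},
    {"x": -5, "y": -40, "z": 0, "ax": 0, "ay": 0, "az": 0, "gripper": 1},
    {"x": -5, "y": -40, "z": 0, "ax": 0, "ay": 0, "az": 0, "gripper": 1}
  ]
}}

```text
clock: 2.8
position: [0.4875, -0.4082, 0.3321]
ee_rot: [0.041, 0.999, 0.0, 0.0]
ft_force: [2.1, 0.8, 1.7]
grip_width: -0.004
grasp_force: 0.0
```

>>> {"fn": "apply_moves", "kwargs": {
  "rows": [
    {"x": 0, "y": 0, "z": 35, "ax": 0, "ay": 0, "az": 0, "gripper": 1},
    {"x": 0, "y": 0, "z": 35, "ax": 0, "ay": 0, "az": 0, "gripper": 1},
    {"x": 0, "y": 0, "z": 35, "ax": 0, "ay": 0, "az": 0, "gripper": 1},
    {"x": 0, "y": 0, "z": 35, "ax": 0, "ay": 0, "az": 0, "gripper": 1},
    {"x": 0, "y": 0, "z": 35, "ax": 0, "ay": 0, "az": 0, "gripper": 1}
  ]
}}

```text
clock: 3.22
position: [0.4872, -0.4065, 0.1556]
ee_rot: [0.042, 0.999, 0.0, 0.0]
ft_force: [1.1, -0.2, 0.2]
grip_width: 0.001
grasp_force: 0.0
```

```bash
python3 - <<'E'
from h import *
T=camera("top");S=camera("side")
a=cv2.resize(T["color"][130:260,270:370],None,fx=4,fy=4);b=cv2.resize(S["color"][170:300,220:320],None,fx=4,fy=4)
cv2.imwrite("pics/a.png",np.hstack([a,b])[...,::-1])
E
```

```text
(no output)
```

View pics/a.png

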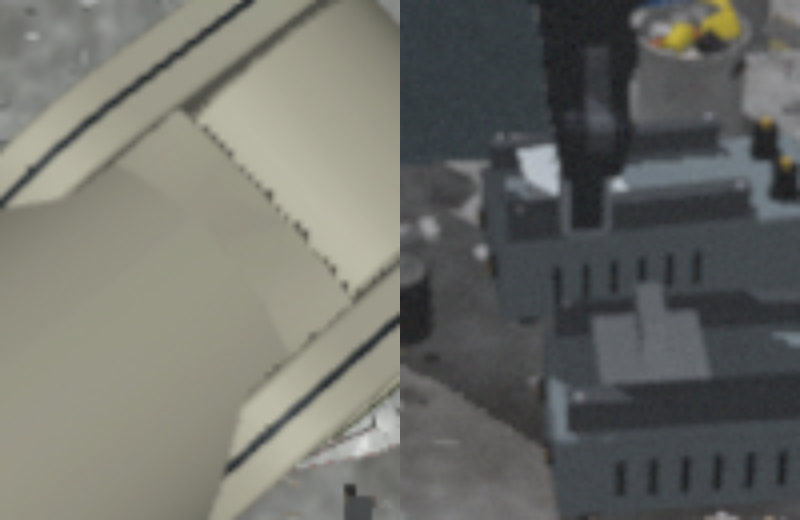

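The top view is blocked by the arm. In the side view the closed fingertip spans crop (565..612, 232), short of the tab at (652,290). I'll check tip height and the x-gap numerically.

```bash
python3 - <<'E'
from h import *
S=camera("side");p=get_obs()["position"];print(p)
px=lambda u,v:(220+(u-400+.5)/4-.5,170+(v+.5)/4-.5)
u=np.array([.9965,-.084,0]);v=np.array([.084,.9965,0])
for h in(.009,.011,.013):
  P=[p+a*u-.0145*v-[0,0,h] for a in(-.011,0,.011)]
  q=proj(S,P);print(h,[(400+4*(x-220),4*(y-170)) for x,y in q])
E
```

```text
[ 0.48648143 -0.40553557  0.15566809]
0.009 [(np.float64(566.4416959631064), np.float64(229.46736742920598)), (np.float64(591.801550172931), np.float64(228.0490633924087)), (np.float64(617.0958477346173), np.float64(226.6312055180324))]
0.011 [(np.float64(566.4624889599984), np.float64(233.19570220122125)), (np.float64(591.7850200518108), np.float64(231.77472023155542)), (np.float64(617.042206171071), np.float64(230.3540431111694))]
0.013 [(np.float64(566.4832574658087), np.float64(236.91299613532453)), (np.float64(591.7685528941429), np.float64(235.48936202894174)), (np.float64(616.9887141902241), np.float64(234.06589264572676))]
```

>>> {"fn": "apply_moves", "kwargs": {
  "rows": [
    {"x": 0, "y": -6, "z": 30, "ax": 0, "ay": 0, "az": 0, "gripper": 1},
    {"x": 0, "y": 0, "z": 25, "ax": 0, "ay": 0, "az": 0, "gripper": 1},
    {"x": 0, "y": 0, "z": 10, "ax": 0, "ay": 0, "az": 0, "gripper": 1},
    {"x": -4, "y": 0, "z": 0, "ax": 0, "ay": 0, "az": 0, "gripper": 1},
    {"x": -4, "y": 0, "z": 0, "ax": 0, "ay": 0, "az": 0, "gripper": 1}
  ]
}}

```text
clock: 3.78
position: [0.4959, -0.4138, 0.0944]
ee_rot: [0.042, 0.999, -0.0, 0.001]
ft_force: [-0.7, -0.1, 0.2]
grip_width: 0.001
grasp_force: 0.0
```

>>> {"fn": "apply_moves", "kwargs": {
  "rows": [
    {"x": -6, "y": 0, "z": 0, "ax": 0, "ay": 0, "az": 0, "gripper": 1},
    {"x": -6, "y": 0, "z": 0, "ax": 0, "ay": 0, "az": 0, "gripper": 1},
    {"x": -6, "y": 0, "z": 0, "ax": 0, "ay": 0, "az": 0, "gripper": 1},
    {"x": -6, "y": 0, "z": 0, "ax": 0, "ay": 0, "az": 0, "gripper": 1},
    {"x": -6, "y": 0, "z": 0, "ax": 0, "ay": 0, "az": 0, "gripper": 1}
  ]
}}

```text
clock: 4.2
position: [0.5255, -0.416, 0.0927]
ee_rot: [0.042, 0.999, -0.0, 0.0]
ft_force: [-1.6, -0.1, 1.9]
grip_width: -0.002
grasp_force: 0.9
```

>>> {"fn": "apply_moves", "kwargs": {
  "rows": [
    {"x": -5, "y": 0, "z": 0, "ax": 0, "ay": 0, "az": 0, "gripper": 1},
    {"x": -5, "y": 0, "z": 0, "ax": 0, "ay": 0, "az": 0, "gripper": 1},
    {"x": -4, "y": 0, "z": 0, "ax": 0, "ay": 0, "az": 0, "gripper": 1},
    {"x": -3, "y": 0, "z": 0, "ax": 0, "ay": 0, "az": 0, "gripper": 1},
    {"x": 0, "y": 0, "z": 0, "ax": 0, "ay": 0, "az": 0, "gripper": 1}
  ]
}}

```text
clock: 4.62
position: [0.5424, -0.417, 0.0921]
ee_rot: [0.042, 0.999, 0.0, 0.0]
ft_force: [0.6, -0.1, 0.6]
grip_width: 0.001
grasp_force: 0.0
```

>>> {"fn": "apply_moves", "kwargs": {
  "rows": [
    {"x": -2, "y": 0, "z": 0, "ax": 0, "ay": 0, "az": 0, "gripper": 1},
    {"x": -1, "y": 0, "z": 0, "ax": 0, "ay": 0, "az": 0, "gripper": 1},
    {"x": 0, "y": 0, "z": 0, "ax": 0, "ay": 0, "az": 0, "gripper": 1}
  ]
}}

```text
clock: 4.87
position: [0.5447, -0.4173, 0.0921]
ee_rot: [0.042, 0.999, 0.0, -0.0]
ft_force: [-0.2, -0.1, 0.2]
grip_width: 0.0
grasp_force: 0.2
```

>>> {"fn": "apply_moves", "kwargs": {
  "rows": [
    {"x": -2, "y": 0, "z": 0, "ax": 0, "ay": 0, "az": 0, "gripper": 1},
    {"x": -1, "y": 0, "z": 0, "ax": 0, "ay": 0, "az": 0, "gripper": 1},
    {"x": 0, "y": 0, "z": 0, "ax": 0, "ay": 0, "az": 0, "gripper": 1}
  ]
}}

```text
clock: 5.12
position: [0.5478, -0.4177, 0.0922]
ee_rot: [0.042, 0.999, 0.0, -0.0]
ft_force: [-1.0, 0.7, 0.0]
grip_width: -0.0
grasp_force: 0.3
```

>>> {"fn": "apply_moves", "kwargs": {
  "rows": [
    {"x": -2, "y": 0, "z": 0, "ax": 0, "ay": 0, "az": 0, "gripper": 1},
    {"x": -1, "y": 0, "z": 0, "ax": 0, "ay": 0, "az": 0, "gripper": 1},
    {"x": 0, "y": 0, "z": 0, "ax": 0, "ay": 0, "az": 0, "gripper": 1}
  ]
}}

```text
clock: 5.37
position: [0.5493, -0.4179, 0.0922]
ee_rot: [0.042, 0.999, 0.001, -0.001]
ft_force: [-7.6, 3.1, 3.6]
grip_width: 0.003
grasp_force: 4.0
```

>>> {"fn": "apply_moves", "kwargs": {
  "rows": [
    {"x": -1, "y": 0, "z": 0, "ax": 0, "ay": 0, "az": 0, "gripper": 1},
    {"x": 0, "y": 0, "z": 0, "ax": 0, "ay": 0, "az": 0, "gripper": 1},
    {"x": 4, "y": 0, "z": 0, "ax": 0, "ay": 0, "az": 0, "gripper": 1},
    {"x": 6, "y": 0, "z": -10, "ax": 0, "ay": 0, "az": 0, "gripper": 1},
    {"x": 10, "y": 0, "z": 0, "ax": 0, "ay": 0, "az": 0, "gripper": 1}
  ]
}}

```text
clock: 5.78
position: [0.5329, -0.4166, 0.1043]
ee_rot: [0.041, 0.999, -0.001, 0.001]
ft_force: [0.3, -0.8, 0.5]
grip_width: 0.001
grasp_force: 0.0
```

```bash
python3 - <<'E'
from h import *
c=snap("side","b.png",(235,205,140,110),5); print(get_obs()["position"])
E
```

```text
[ 0.53028313 -0.4173388   0.10396393]
```

View pics/b.png

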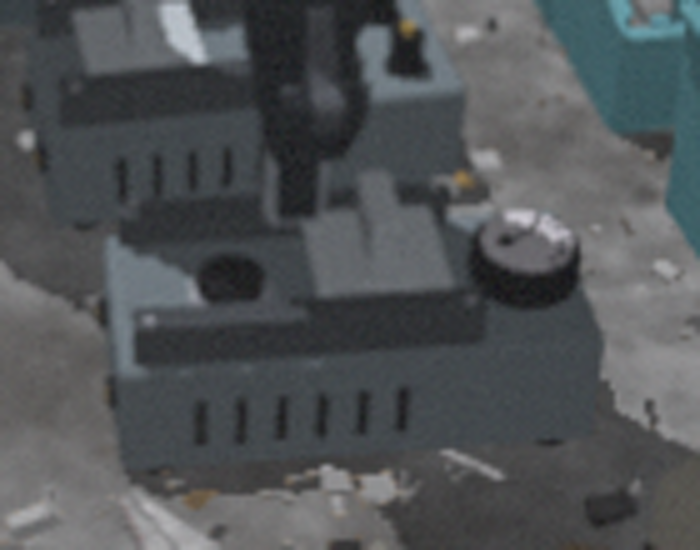

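The cover is fully open, and the button shows at crop (231,275), its edges about 198..265. The fingers are clear of the tab.

```bash
python3 - <<'E'
from h import *
S=camera("side")
f=lambda u,v:(235+(u+.5)/5-.5,205+(v+.5)/5-.5)
print(ray(S,f(231,275),.065),ray(S,f(375,199),.097)) 
P=ray(S,f(231,275),.065); print(ray(S,f(198,275),.065),ray(S,f(265,275),.065))
E
```

```text
[ 0.51064624 -0.41516315  0.065     ] [ 0.5626861  -0.41966228  0.097     ]
[ 0.49861997 -0.41296797  0.065     ] [ 0.5230426  -0.41743292  0.065     ]
```

>>> {"fn": "apply_moves", "kwargs": {
  "rows": [
    {"x": 10, "y": 3, "z": 0, "ax": 0, "ay": 0, "az": 0, "gripper": 1},
    {"x": 10, "y": 1, "z": 0, "ax": 0, "ay": 0, "az": 0, "gripper": 1},
    {"x": 0, "y": 0, "z": 12, "ax": 0, "ay": 0, "az": 0, "gripper": 1},
    {"x": 0, "y": 0, "z": 12, "ax": 0, "ay": 0, "az": 0, "gripper": 1},
    {"x": 0, "y": 0, "z": 0, "ax": 0, "ay": 0, "az": 0, "gripper": 1}
  ]
}}

```text
clock: 6.3
position: [0.5121, -0.4095, 0.0754]
ee_rot: [0.042, 0.999, 0.001, -0.001]
ft_force: [-0.7, 0.0, 1.2]
grip_width: -0.002
grasp_force: 1.1
```

>>> {"fn": "apply_moves", "kwargs": {
  "rows": [
    {"x": 0, "y": 0, "z": 3, "ax": 0, "ay": 0, "az": 0, "gripper": 1},
    {"x": 0, "y": 0, "z": 3, "ax": 0, "ay": 0, "az": 0, "gripper": 1},
    {"x": 0, "y": 0, "z": 2, "ax": 0, "ay": 0, "az": 0, "gripper": 1},
    {"x": 0, "y": 0, "z": 0, "ax": 0, "ay": 0, "az": 0, "gripper": 1}
  ]
}}

```text
clock: 6.63
position: [0.5126, -0.4104, 0.0702]
ee_rot: [0.042, 0.999, 0.0, 0.0]
ft_force: [-0.6, 2.8, 4.6]
grip_width: -0.002
grasp_force: 2.4
```

>>> {"fn": "apply_moves", "kwargs": {
  "rows": [
    {"x": 0, "y": 0, "z": 1, "ax": 0, "ay": 0, "az": 0, "gripper": 1},
    {"x": 0, "y": 0, "z": 1, "ax": 0, "ay": 0, "az": 0, "gripper": 1},
    {"x": 0, "y": 0, "z": 0, "ax": 0, "ay": 0, "az": 0, "gripper": 1}
  ]
}}

```text
clock: 6.88
position: [0.5127, -0.4106, 0.0697]
ee_rot: [0.042, 0.999, 0.0, 0.001]
ft_force: [-4.2, 4.8, 13.3]
grip_width: -0.002
grasp_force: 7.0
```

>>> {"fn": "apply_moves", "kwargs": {
  "rows": [
    {"x": 0, "y": 0, "z": 0, "ax": 0, "ay": 0, "az": 0, "gripper": 1},
    {"x": 0, "y": 0, "z": 0, "ax": 0, "ay": 0, "az": 0, "gripper": 1},
    {"x": 0, "y": 0, "z": -20, "ax": 0, "ay": 0, "az": 0, "gripper": 1},
    {"x": 0, "y": 0, "z": -25, "ax": 0, "ay": 0, "az": 0, "gripper": 1},
    {"x": 0, "y": 0, "z": -20, "ax": 0, "ay": 0, "az": 0, "gripper": 1}
  ]
}}

```text
clock: 7.3
position: [0.5122, -0.411, 0.1345]
ee_rot: [0.042, 0.999, -0.0, 0.0]
ft_force: [0.5, -0.4, 0.1]
grip_width: 0.0
grasp_force: 0.0
```

>>> {"fn": "apply_moves", "kwargs": {
  "rows": [
    {"x": -20, "y": 0, "z": 0, "ax": 0, "ay": 0, "az": 0, "gripper": 1},
    {"x": -20, "y": 0, "z": 0, "ax": 0, "ay": 0, "az": 0, "gripper": 1},
    {"x": -20, "y": 0, "z": 0, "ax": 0, "ay": 0, "az": 0, "gripper": 1},
    {"x": -20, "y": 0, "z": 0, "ax": 0, "ay": 0, "az": 0, "gripper": 1},
    {"x": 0, "y": 0, "z": 0, "ax": 0, "ay": 0, "az": 0, "gripper": 1}
  ]
}}

```text
clock: 7.72
position: [0.5956, -0.4159, 0.1324]
ee_rot: [0.04, 0.999, 0.0, 0.001]
ft_force: [1.3, 0.3, -0.4]
grip_width: 0.001
grasp_force: 0.0
```

>>> {"fn": "apply_moves", "kwargs": {
  "rows": [
    {"x": 0, "y": 0, "z": 20, "ax": 0, "ay": 0, "az": 0, "gripper": 1},
    {"x": 0, "y": 0, "z": 14, "ax": 0, "ay": 0, "az": 0, "gripper": 1},
    {"x": 0, "y": 0, "z": 5, "ax": 0, "ay": 0, "az": 0, "gripper": 1},
    {"x": 4, "y": 0, "z": 0, "ax": 0, "ay": 0, "az": 0, "gripper": 1},
    {"x": 4, "y": 0, "z": 0, "ax": 0, "ay": 0, "az": 0, "gripper": 1}
  ]
}}

```text
clock: 8.13
position: [0.5832, -0.4168, 0.0942]
ee_rot: [0.042, 0.999, 0.0, -0.0]
ft_force: [1.4, -0.1, -1.2]
grip_width: 0.001
grasp_force: 0.9
```

>>> {"fn": "apply_moves", "kwargs": {
  "rows": [
    {"x": 6, "y": 0, "z": 0, "ax": 0, "ay": 0, "az": 0, "gripper": 1},
    {"x": 6, "y": 0, "z": 0, "ax": 0, "ay": 0, "az": 0, "gripper": 1},
    {"x": 6, "y": 0, "z": 0, "ax": 0, "ay": 0, "az": 0, "gripper": 1},
    {"x": 6, "y": 0, "z": 0, "ax": 0, "ay": 0, "az": 0, "gripper": 1},
    {"x": 6, "y": 0, "z": 0, "ax": 0, "ay": 0, "az": 0, "gripper": 1}
  ]
}}

```text
clock: 8.55
position: [0.5536, -0.4143, 0.095]
ee_rot: [0.042, 0.999, -0.0, 0.001]
ft_force: [2.6, -0.6, 2.0]
grip_width: -0.004
grasp_force: 0.9
```

>>> {"fn": "apply_moves", "kwargs": {
  "rows": [
    {"x": 5, "y": 0, "z": 0, "ax": 0, "ay": 0, "az": 0, "gripper": 1},
    {"x": 5, "y": 0, "z": 0, "ax": 0, "ay": 0, "az": 0, "gripper": 1},
    {"x": 5, "y": 0, "z": 0, "ax": 0, "ay": 0, "az": 0, "gripper": 1},
    {"x": 4, "y": 0, "z": 0, "ax": 0, "ay": 0, "az": 0, "gripper": 1},
    {"x": 0, "y": 0, "z": 0, "ax": 0, "ay": 0, "az": 0, "gripper": 1}
  ]
}}

```text
clock: 8.97
position: [0.5339, -0.4127, 0.0942]
ee_rot: [0.042, 0.999, 0.0, -0.0]
ft_force: [0.8, 0.6, 0.7]
grip_width: 0.001
grasp_force: 0.0
```

>>> {"fn": "apply_moves", "kwargs": {
  "rows": [
    {"x": 2, "y": 0, "z": 0, "ax": 0, "ay": 0, "az": 0, "gripper": 1},
    {"x": 2, "y": 0, "z": 0, "ax": 0, "ay": 0, "az": 0, "gripper": 1},
    {"x": 1, "y": 0, "z": 0, "ax": 0, "ay": 0, "az": 0, "gripper": 1},
    {"x": 0, "y": 0, "z": 0, "ax": 0, "ay": 0, "az": 0, "gripper": 1}
  ]
}}

```text
clock: 9.3
position: [0.5298, -0.4121, 0.0941]
ee_rot: [0.042, 0.999, 0.0, -0.0]
ft_force: [1.3, -1.0, -0.7]
grip_width: -0.001
grasp_force: 0.1
```

>>> {"fn": "apply_moves", "kwargs": {
  "rows": [
    {"x": 2, "y": 0, "z": 0, "ax": 0, "ay": 0, "az": 0, "gripper": 1},
    {"x": 1, "y": 0, "z": 0, "ax": 0, "ay": 0, "az": 0, "gripper": 1},
    {"x": 0, "y": 0, "z": 0, "ax": 0, "ay": 0, "az": 0, "gripper": 1}
  ]
}}

```text
clock: 9.55
position: [0.5284, -0.4118, 0.0942]
ee_rot: [0.042, 0.999, -0.0, 0.001]
ft_force: [7.1, -3.0, -3.8]
grip_width: -0.001
grasp_force: 3.5
```

>>> {"fn": "apply_moves", "kwargs": {
  "rows": [
    {"x": 1, "y": 0, "z": 0, "ax": 0, "ay": 0, "az": 0, "gripper": 1},
    {"x": 0, "y": 0, "z": 0, "ax": 0, "ay": 0, "az": 0, "gripper": 1}
  ]
}}

```text
clock: 9.72
position: [0.5282, -0.4118, 0.0943]
ee_rot: [0.041, 0.999, -0.001, 0.002]
ft_force: [10.1, -4.8, -5.8]
grip_width: -0.0
grasp_force: 5.3
```

>>> {"fn": "apply_moves", "kwargs": {
  "rows": [
    {"x": -6, "y": 0, "z": 0, "ax": 0, "ay": 0, "az": 0, "gripper": 1},
    {"x": -6, "y": 0, "z": 0, "ax": 0, "ay": 0, "az": 0, "gripper": 1},
    {"x": 0, "y": 0, "z": -30, "ax": 0, "ay": 0, "az": 0, "gripper": 1},
    {"x": 0, "y": 0, "z": -40, "ax": 0, "ay": 0, "az": 0, "gripper": 1},
    {"x": 0, "y": 0, "z": -30, "ax": 0, "ay": 0, "az": 0, "gripper": 1}
  ]
}}

```text
clock: 10.13
position: [0.5379, -0.4131, 0.1963]
ee_rot: [0.042, 0.999, -0.0, -0.0]
ft_force: [1.2, 0.3, 0.0]
grip_width: -0.001
grasp_force: 0.0
```

```bash
python3 - <<'E'
from h import *
c=snap("side","c.png",(225,185,140,120),5); print(get_obs()["position"])
E
```

```text
[ 0.53949803 -0.41497122  0.20296646]
```

View pics/c.png

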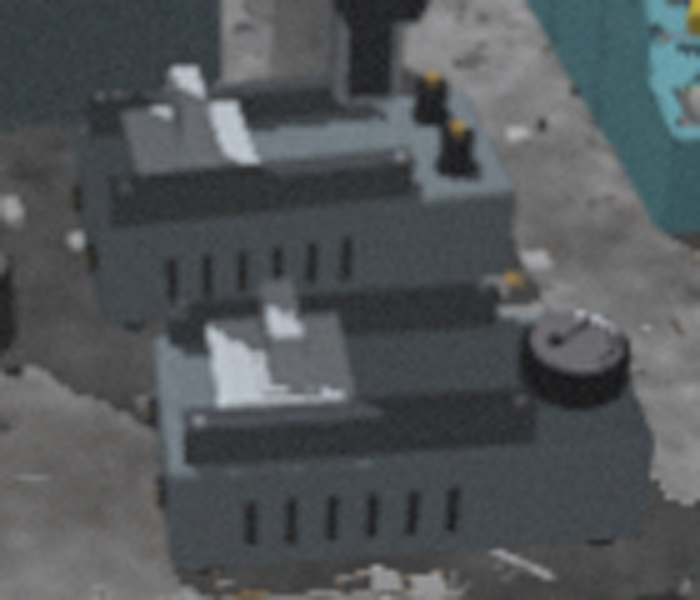

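The meter tester's cover is shut: its plate edge is at crop x≈205, against 215 at the start, so it began slightly open. The plain tester's cover is where it was, and the gripper is clear.

```bash
python3 -c "
from workcell import *
print(hand_in())"
```

```text
the job is handed in; nothing more can be done
None
```

I slid the meter tester's cover fully open, pressed its button down to the stop and released it, then slid the cover fully shut. The plain tester's cover stayed shut, and the job is handed in at about 10 s on the robot clock.

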